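# Start the cap's thread, screw it home and switch on the shaker

### The job

The blue cap has only been set down on top of the amber bottle's thread. Back it off anticlockwise until it drops into the thread start, then screw it in clockwise, level and without cross-threading, until it is fully home on the bottle's rim. Only then switch the shaker on by pressing down the raised half of its red rocker switch; let go of everything and do not disturb the other things on the worktop.

Things in the scene. Friction and masses are not known exactly. Their poses are not given: they have to be found in the camera images.
- shaker: White orbital shaker fixed to the worktop, with an amber bottle rigidly clamped upright on its 140 x 140 mm platform (top 75 mm high). Origin: on the worktop under the bottle's axis, z up. Housing x -165 to 85, y -90 to 90 mm; the console is the part at x -165 to -85, its top 70 mm high. Bottle 84 mm diameter up to 177 mm height, shoulder in to 196 mm, neck 41 mm diameter, rim at 230 mm.
- thread_start (a point): Start of one of three equal ridges of the bottle's right-hand thread, 221 mm above the worktop, 22.5 mm from the bottle's axis in the shaker's +x direction; the others start 120 degrees either side. Ridges: 50 mm outside diameter, 2.5 mm thick, each winding clockwise (seen from above) and down through 238 degrees, 18 mm per turn, so 6 mm between neighbours.
- bottle_rim (a point): Centre of the bottle's rim (top of the neck), on its axis, 230 mm above the worktop. The home cap has its underside 205 mm above the worktop. Turned clockwise from the place where it dropped into the thread, the cap meets the rim after 3 to 3.5 rad and is tight at about 4; it moves 18 mm per turn, has about 1.3 mm of axial play in the thread, and stays where it is when let go.
- cap: Blue ribbed plastic screw cap, 60 mm outside diameter (61 over the ribs), 33 mm tall, about 50 g. Origin: centre of its open underside; z up, out of its closed top. Bore 52 mm, 25 mm deep, with three equal thread lugs 120 degrees apart; the circle inside the lugs is 45 mm. It starts level and loose on top of the thread, underside 216 to 219 mm above the worktop, sideways play about 1.5 mm.
- cap_lug (a point): Middle of the cap's first lug (13 mm long, 2.2 mm thick), 3.65 mm above the cap's underside, 24.7 mm from its axis in its +x direction. It starts 0.4 to 1.1 rad clockwise of thread_start. Turned anticlockwise the cap climbs 18 mm per turn until the lug's middle is about 0.3 rad anticlockwise of thread_start (underside then 220.5 mm high); there it drops 6 mm, into the thread start.
- cap_seat (a point): Centre of the cap's inner top face (25 mm above the cap's underside, 8 mm below its top): meets the bottle's rim when the cap is home.
- rocker (a joint): Red rocker switch, 58 x 30 mm, long way along the shaker's y, on the console at x -120, y -50 mm of the shaker. 0 rad = off (the -y half, with a white line, stands up), 0.4 rad = on (that half pressed down level). It needs about 3 N and stays where it is left.
- rocker_on (a point): Point to press: on the top face of the rocker's raised (-y) half, 18 mm from its pivot, 83 mm above the worktop when off; it goes down 8 mm to its stop when on. Press straight down.
- plate: Bystander: loose white microplate 85 x 127 x 14 mm, origin at the centre of its underside.
- vial: Bystander: loose white plastic bottle 42 mm diameter, 75 mm tall, origin at the centre of its underside.
- tipbox: Bystander: loose yellow pipette tip box 85 x 125 x 57 mm with clear lid, origin at the centre of its underside.
Mind the look-alikes: they are no part of the job. There is more than one size of the cap; the job needs the larger.

How it is judged:
By the outcome, as a careful person would: the job done as asked, in the order asked, and still so for the second after the job is handed in, with the robot touching nothing.
It also fails if it takes over 72 s, if anything falls off the work surface, if the arm or the gripper's body presses on something with over 40 N, if the wrist force passes 120 N, or if a joint passes its speed limit or range.

### The arm

A 6-joint arm with a two-finger parallel gripper is mounted at the origin on the work surface. World frame = base frame: x ahead of the robot, y to its left, z up, the work surface at z = 0. Lengths are in mm, angles in rad, forces in N, time in s.
With the tool pointing down it reaches from about 375 to 825 mm from the base axis. Payload 5.5 kg.
Tool frame: the origin (TCP) lies at the very end of the fingers, on their centre line; the grasp point (between the pads) lies 19 mm behind it; z points along the fingers, y is the line along which they close (so a half turn about z gives the same grasp; the last joint's range is limited). The gripper opens to 85 mm and grips with 20 to 120 N. Pads are 22 mm wide; open, the fingers measure 114 mm over their backs; the gripper's body (76 mm by 85 mm) begins 54 mm behind the grasp point. The pads swing forward as they close: fully open they stand 13 mm farther back than shut.
Start: joints at [1.241, 0.314, -0.047, 1.21, 0, 1.571], TCP at [194.309, 567.661, 196.099] pointing down, gripper open.
Joint ranges: [-2.67, 2.67], [-0.69, 1.73], [-1.03, 1.25], [-2.08, 2.16], [-1.42, 1.45], [-3.14, 3.14]. Speed limits (rad/s): [2.39, 2.39, 3.01, 3.14, 3.14, 3.14].

### API

Orientations are given as a unit quaternion [w, x, y, z].
In Python, from cell import env, viewer, order gives the robot as it stands. The module is installed in compiled form; this text tells all that it offers.
- The arm moves only by the tool drive_tool, never from a script. Its argument "rows" is a list of rows, each a list of 3 entries, a list of its own where there are three numbers: the shift along the tool's x, y, z normalised to -1 to 1, where 1 is 40 cm, then the turn about the tool's z normalised to -1 to 1, where 1 is 360 degrees, then the opening, from 0 (shut) to 1 (fully open). In form: [[[dx, dy, dz], twist, gripper], ...]. A call has 1 to 12 rows; each row shifts and turns the commanded pose from where the row before left it, along the tool's axes as they then stand; what a row does not reach is not made up. A row lasts 1/8 s, in which the tool goes at most 62.5 mm and 10.7 degrees, less where a joint would pass 70% of its speed; a pose out of reach is approached as far as the arm can. A call with a number of a shift or a turn outside -1 to 1 is refused whole. A call with a gripper value outside its range is refused whole. The fingers move at their own pace and stop on an object; "force" is the grip in N (left out, the last holds). Time passes only in rows, so rows that do not move let the fingers close. It gives the time, the measured TCP pose, the force, the opening and the grip force at its end, in the units of the state.
- env.sense(): the state, without advancing time (a new reading comes with each control period).
- viewer.snapshot(name): name is "scene" or "side" or "wrist"; returns the picture (384x512x3 uint8, red, green, blue); there is no depth.
- viewer.camera_model(name): a dict with "intrinsics" (3x3 intrinsics, pixels), "rvec" (rotation vector, rad) and "tvec" (3), from world to camera coordinates, as OpenCV has them. Camera axes: x right, y down, z forward; pixel columns grow to the right and rows downward; lengths in mm; the calibration is good to about 2 mm. The wrist camera is an equidistant fisheye: a pixel r from the principal point sees the ray r / f radians off the axis. A picture is of the moment at which its call begins: read the wrist's pose just before it. camera_model takes no time and is no camera call; for the wrist camera it gives the pose at the moment of the call.
- order.close_job(): hands the job in; it is judged then, once.
The state is a dict: "time_s": time; "joint_pos": joint angles; "qd": joint speeds; "joint_efforts": joint torques, N m; "tcp_pos": TCP position; "tool_rot": TCP orientation; "wrist_force": force on the tool from outside, world axes, zero at the start; "wrist_torque": the same for the moment, N m; "opening": finger opening in mm; "grasp_force": force on a finger pad.
Only numpy, scipy, OpenCV 4.12 (cv2) and the standard library are available. Lean on these libraries where they do the work, as an engineer would, in place of code of your own. Each camera call takes 0.05 s, during which the arm holds its last target. There are 200 camera calls.

## Working session

There is one attempt and no reset: what is moved stays moved. The work goes in short steps, Python scripts to look and compute and a tool call to move; the robot and the scene stay as the last step left them, time stands still between calls to the robot, and variables do not carry over. Pictures are saved under pics/ and viewed, at most 10 in all, crops included, and the job is handed in when it is done.

Besides the shell and the picture viewer there is one more tool, called after "Call:" as a command line: name --argument value ..., lists and objects as JSON in quotes. drive_tool: Moves the arm, as the interface text tells. Its arguments: {"type":"object","properties":{"rows":{"type":"array","items":{"type":"array"}},"force":{"type":"number"}},"required":["rows"]}

```bash
mkdir -p pics; cat > h.py <<'E'
import numpy as np, cv2
from cell import env, viewer, order
def save(n,f,crop=None,s=1):
    im=viewer.snapshot(n)[:,:,::-1]
    if crop: x0,y0,x1,y1=crop; im=im[y0:y1,x0:x1]
    cv2.imwrite('pics/'+f,cv2.resize(im,None,fx=s,fy=s,interpolation=cv2.INTER_CUBIC))
def cam(n):
    m=viewer.camera_model(n);return np.array(m['intrinsics'],float),cv2.Rodrigues(np.array(m['rvec'],float))[0],np.array(m['tvec'],float).ravel()
def ray(n,u,v):
    K,R,t=cam(n);d=np.linalg.inv(K)@[u,v,1.]
    if n=='wrist':
        x,y=d[:2];r=np.hypot(x,y);d=np.array([np.sin(r)*x/r,np.sin(r)*y/r,np.cos(r)])
    return -R.T@t,R.T@d
def at_z(n,u,v,z):
    c,d=ray(n,u,v);return c+d*(z-c[2])/d[2]
def proj(n,P):
    K,R,t=cam(n);p=R@np.array(P,float)+t
    if n=='wrist':
        r=np.hypot(*p[:2]);th=np.arctan2(r,p[2]);p=np.array([p[0]/r*th,p[1]/r*th,1])
    p=K@p;return p[:2]/p[2]
E
python3 - <<'E'
from h import *
s=env.sense();print(s)
a=[viewer.snapshot(n)[:,:,::-1] for n in('scene','side','wrist')]
for n,i in zip(('scene','side','wrist'),a): cv2.imwrite(f'pics/{n}0.png',i); print(n,[np.round(x,3).tolist() for x in cam(n)])
cv2.imwrite('pics/all.png',cv2.resize(np.hstack(a[:2]),(800,300)))
cv2.imwrite('pics/s0.png',cv2.resize(a[0],(800,600),interpolation=2))
cv2.imwrite('pics/d0.png',cv2.resize(a[1],(800,600),interpolation=2))
E
```

```text
{'time_s': 0.0, 'joint_pos': array([ 1.24100554e+00,  3.14203473e-01, -4.80864006e-02,  1.21019007e+00,
        1.33347343e-05,  1.57079749e+00]), 'qd': array([-0.00048138, -0.0001147 , -0.00210896, -0.0004455 ,  0.00012928,
        0.00121581]), 'joint_efforts': array([ 9.91437810e-04, -5.39589500e+01,  3.39750695e+01,  1.91680208e-02,
       -4.75734123e-05,  4.87008919e-06]), 'tcp_pos': array([194.09613998, 567.06494149, 195.24491684]), 'tool_rot': array([-1.44758764e-04,  1.64149666e-01,  9.86435086e-01, -8.29296492e-04]), 'wrist_force': array([ 0.30185292, -0.1950068 ,  0.3045362 ]), 'wrist_torque': array([-0.00418338,  0.00286061,  0.00663966]), 'grasp_force': 0.0, 'opening': 85.16619982689792}
scene [[[420.365, 0.0, 256.187], [0.0, 420.365, 195.724], [0.0, 0.0, 1.0]], [[-0.155, 0.988, -0.014], [0.847, 0.126, -0.516], [-0.508, -0.092, -0.856]], [72.48, -375.454, 1628.564]]
side [[[374.826, 0.0, 256.66], [0.0, 374.826, 192.117], [0.0, 0.0, 1.0]], [[0.902, -0.431, 0.0], [-0.289, -0.604, -0.742], [0.32, 0.67, -0.67]], [-515.42, 271.936, 1065.139]]
wrist [[[297.319, 0.0, 257.927], [0.0, 297.319, 192.543], [0.0, 0.0, 1.0]], [[0.325, 0.946, -0.003], [0.909, -0.311, 0.278], [0.263, -0.093, -0.96]], [-599.884, -34.85, 380.388]]
```

View pics/s0.png

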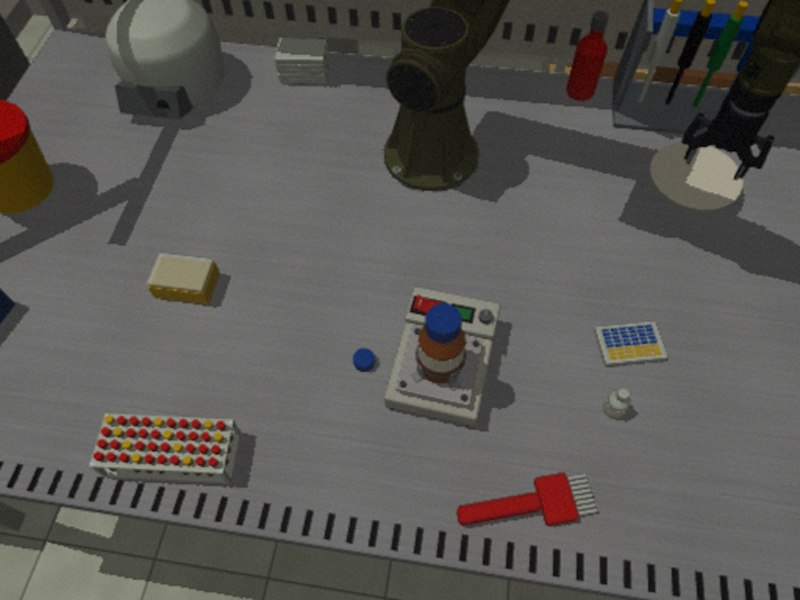

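View pics/d0.png

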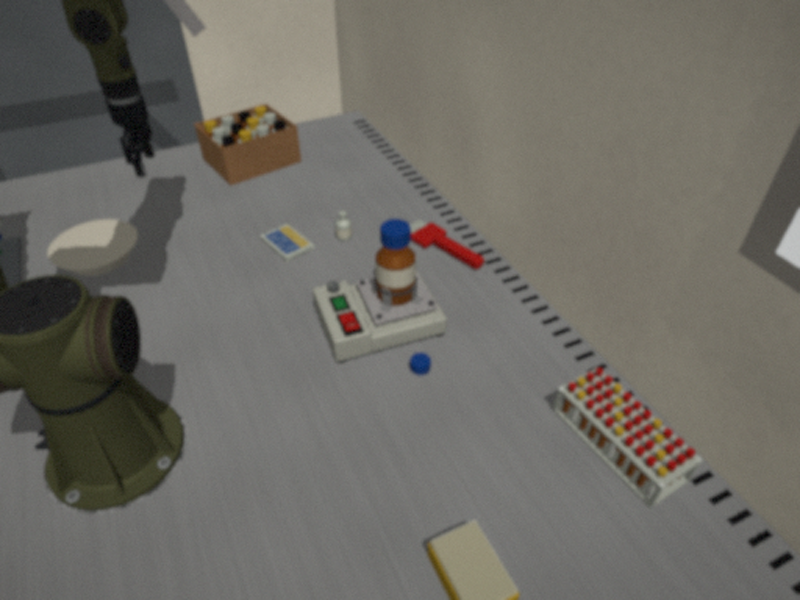

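Scene view: the bottle with the large blue cap is at (444,320), the shaker console with the red rocker at (425,303), and the small look-alike cap on the table at (364,359). The side view agrees: cap (396,234), rocker (349,322). I'll triangulate these and zoom in.

```bash
cat > m.py <<'E'
from h import *
from scipy.optimize import least_squares
im={n:cv2.imread(f'pics/{n}0.png') for n in('scene','side')}
def blob(n,win):
    i=im[n].astype(int);x0,y0,x1,y1=win
    m=(i[...,0]>i[...,2]+40)&(i[...,0]>i[...,1]+25);k=np.zeros_like(m);k[y0:y1,x0:x1]=m[y0:y1,x0:x1]
    ys,xs=np.nonzero(k);return np.array([xs.mean(),ys.mean()]),(xs.min(),xs.max(),ys.min(),ys.max()),len(xs)
b=[blob('scene',(265,185,305,225)),blob('side',(235,135,270,165))];print(b)
r=[ray('scene',*b[0][0]),ray('side',*b[1][0])]
A=sum(np.eye(3)-np.outer(d/np.linalg.norm(d),d/np.linalg.norm(d)) for c,d in r)
B=sum((np.eye(3)-np.outer(d,d)/(d@d))@c for c,d in r)
P=np.linalg.solve(A,B);print('cap centre',P,[proj(n,P)-q[0] for n,q in zip(('scene','side'),b)])
for n in('scene','side'):
    print(n,at_z(n,*b[n=='side'][0],233))
a=cv2.resize(im['scene'][180:275,240:325],None,fx=6,fy=6,interpolation=2)[:570]
c=cv2.resize(im['side'][135:235,195:290],None,fx=5.7,fy=5.7,interpolation=2)[:570]
cv2.imwrite('pics/z.png',cv2.resize(np.hstack([a[:,:510],c]),None,fx=.75,fy=.75))
E
python3 m.py
```

```text
[(array([283.26975477, 204.00817439]), (np.int64(272), np.int64(294), np.int64(194), np.int64(214)), 367), (array([252.68292683, 148.95470383]), (np.int64(244), np.int64(261), np.int64(140), np.int64(158)), 287)]
cap centre [600.97729776  95.28936763 236.60844817] [array([-0.58716914,  0.57766386]), array([-0.62344314, -0.32515395])]
scene [596.91153022  96.50116919 233.        ]
side [604.11378723  97.48625582 233.        ]
```

View pics/z.png

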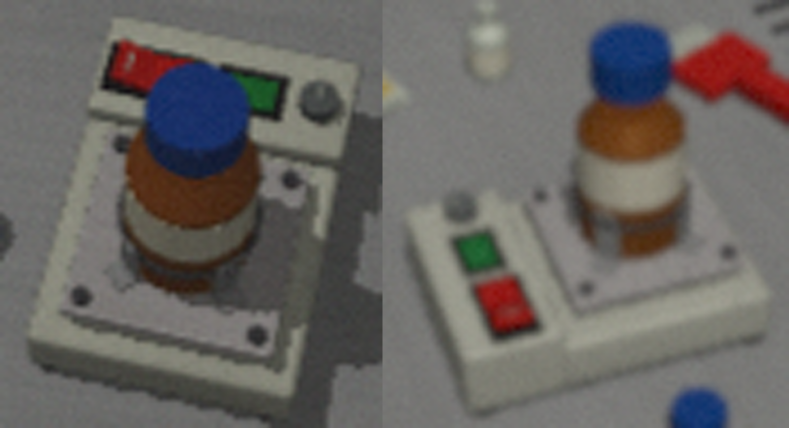

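```bash
cat > f.py <<'E'
from h import *
from scipy.optimize import least_squares
O=[('scene',264.9,184,-165,-90,70),('scene',319.6,194.4,-165,90,70),('scene',316.2,215.6,-85,90,70),('scene',260.4,204.4,-85,-90,70),
('side',201.5,184.6,-165,90,70),('side',215.6,223.4,-165,-90,70),('scene',283.3,204,0,0,234.5),('side',252.7,149,0,0,234.5)]
for o in O: print(o[0],np.round(at_z(*o[:3],o[5]),1))
def W(p,x,y,z): c,s=np.cos(p[2]),np.sin(p[2]);return [p[0]+c*x-s*y,p[1]+s*x+c*y,z]
f=lambda p:np.concatenate([proj(o[0],W(p,*o[3:]))-o[1:3] for o in O])
r=least_squares(f,[601,96,0.]);print(r.x,r.fun.round(1)); print('rocker_on',W(r.x,-120,-68,83))
c,d=ray('wrist',0,0)
E
python3 f.py
```

```text
scene [438.   24.6  70. ]
scene [451.3 200.2  70. ]
scene [528.4 195.9  70. ]
scene [514.5  21.7  70. ]
side [451.9 190.8  70. ]
side [430.4  -1.3  70. ]
scene [597.7  96.6 234.5]
side [603.2  95.3 234.5]
[ 6.05418237e+02  9.72077646e+01 -7.50236644e-02] [-1.3 -1.2 -0.2 -1.  -0.8 -0.4 -2.5 -0.5 -2.  -1.1 -1.3 -4.8 -0.1  2.5
  0.4 -0.5]
rocker_on [np.float64(480.6589671836493), np.float64(38.39344219712319), 83]
```

Cap axis ≈ (600, 96), shaker yaw ≈ −0.075. Next I move to a hover above the cap.

Call:
drive_tool --rows '[[[0, 0, -0.12], 0, 1], [[-0.06, -0.03, -0.12], 0, 1], [[-0.125, -0.075, -0.06], 0, 1], [[-0.125, -0.075, -0.04], 0, 1], [[-0.125, -0.075, 0], 0, 1], [[-0.125, -0.075, 0], 0, 1], [[-0.125, -0.075, 0], 0, 1], [[-0.125, -0.075, 0], 0, 1], [[-0.125, -0.075, 0], 0, 1], [[-0.125, -0.075, 0], 0, 1], [[-0.125, -0.075, 0], 0, 1], [[-0.125, -0.075, 0], 0, 1]]'

```text
time_s: 1.65
tcp_pos: [589.6, 101.5, 331.7]
tool_rot: [-0.0, 0.164, 0.986, 0.0]
wrist_force: [0.5, 0.5, 0.5]
opening: 85.6
grasp_force: 0.0
```

Call:
drive_tool --rows '[[[-0.03, -0.005, 0], 0, 1], [[0, 0, 0], -0.025, 1], [[0, 0, 0], -0.025, 1], [[0, 0, 0], -0.025, 1], [[0, 0, 0], 0, 1]]' --force 40

```text
time_s: 2.28
tcp_pos: [599.0, 98.1, 331.8]
tool_rot: [-0.0, -0.07, 0.998, 0.0]
wrist_force: [1.1, -0.1, 0.3]
opening: 85.3
grasp_force: 0.0
```

```bash
cat > w.py <<'E'
from h import *
import sys
n=sys.argv[1]
s=env.sense();print(s['time_s'],s['tcp_pos'],s['tool_rot'],s['joint_pos'].round(3))
im=viewer.snapshot('wrist')[:,:,::-1];cv2.imwrite(f'pics/{n}.png',cv2.resize(im,(800,600),interpolation=2))
print('exp cap top centre px',proj('wrist',[600,96,250])*1.5625)
E
python3 w.py w1
```

```text
2.275 [599.00019189  98.13357422 331.77600556] [-2.36159928e-04 -7.02366436e-02  9.97530324e-01  1.06472824e-04] [0.162 0.318 0.264 1.517 0.    0.022]
exp cap top centre px [397.21753495 295.40881043]
```

View pics/w1.png

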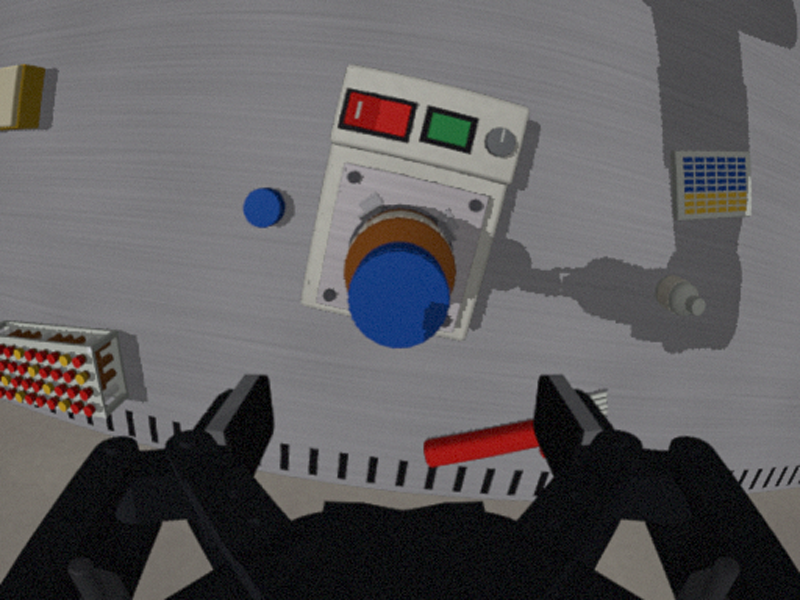

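Wrist view: large cap centred at about (400,295), rocker (378,115) with the white line at its left (−y) end, and console corners (350,66), (528,107). I'll refine from these.

```bash
cat > g.py <<'E'
from h import *
from scipy.optimize import least_squares
im=cv2.resize(cv2.imread('pics/w1.png'),(512,384),interpolation=cv2.INTER_AREA).astype(int)
m=(im[...,0]>im[...,2]+40)&(im[...,0]>im[...,1]+25);k=np.zeros(m.shape,np.uint8);k[140:230,210:300]=m[140:230,210:300]
k=cv2.morphologyEx(k,cv2.MORPH_CLOSE,np.ones((9,9)))
ys,xs=np.nonzero(k);obs=np.array([xs.min(),xs.max()+1,ys.min(),ys.max()+1,xs.mean()+.5,ys.mean()+.5]);print(obs)
th=np.linspace(0,2*np.pi,60)
def sil(p):
    P=[proj('wrist',[p[0]+30.3*np.cos(t),p[1]+30.3*np.sin(t),z]) for z in(p[2],p[2]+33) for t in th]
    h=cv2.convexHull((np.array(P)).astype(np.float32));M=cv2.moments(h);h=h[:,0]
    return np.array([h[:,0].min(),h[:,0].max(),h[:,1].min(),h[:,1].max(),M['m10']/M['m00'],M['m01']/M['m00']])
r=least_squares(lambda p:sil(p)-obs,[600,96,217.],diff_step=1e-3);print('cap',r.x,r.fun.round(2))
r=least_squares(lambda p:sil([*p,217.5])-obs,[600,96.],diff_step=1e-3);print('cap217',r.x,r.fun.round(2))
Q=np.array([at_z('wrist',u/1.5625,v/1.5625,70) for u,v in((350,66),(528,107),(505,183),(331,143))]);print(Q.round(1))
L=np.array([[-165,-90],[-165,90],[-85,90],[-85,-90]])
def W(p,x,y): c,s=np.cos(p[2]),np.sin(p[2]);return np.array([p[0]+c*x-s*y,p[1]+s*x+c*y])
q=least_squares(lambda p:np.concatenate([W(p,*l)-a[:2] for l,a in zip(L,Q)]),[600,96,0]);print(q.x,q.fun.round(1))
print('rocker frame mid',at_z('wrist',378/1.5625,115/1.5625,73),'exp',W(q.x,-120,-50),'cam',ray('wrist',1,1)[0])
p0=[*r.x,q.x[2]];print('rocker_on',W(p0,-120,-68))
E
python3 g.py
```

```text
[222.         288.         156.         223.         255.22458248
 189.76486962]
cap [605.33833477  97.40268129 211.62555468] [ 0.58 -0.49 -0.62  0.45 -0.09  0.14]Traceback (most recent call last):
  File "g.py", line 13, in <module>
    r=least_squares(lambda p:sil([*p,217.5])-obs,[600,96.],diff_step=1e-3);print('cap217',r.x,r.fun.round(2))
    return func(*args, **kwargs)
    vector_fun = VectorFunction(
        fun_wrapped,
    ...<6 lines>...
        workers=workers
    )
    self.J, dct = approx_derivative(
                  ~~~~~~~~~~~~~~~~~^
        self.fun_wrapped, self.x, f0=self.f, **finite_diff_options
        ^^^^^^^^^^^^^^^^^^^^^^^^^^^^^^^^^^^^^^^^^^^^^^^^^^^^^^^^^^
    )
    ^
    J, _nfev = _dense_difference(fun_wrapped, x0, f0, h,
               ~~~~~~~~~~~~~~~~~^^^^^^^^^^^^^^^^^^^^^^^^
                             use_one_sided, method,
                             ^^^^^^^^^^^^^^^^^^^^^^
                             mf)
                             ^^^
    df = [f_eval - f0 for f_eval in f_evals]
                                    ^^^^^^^
    f = np.atleast_1d(self
[... 275 characters left out ...]
"g.py", line 13, in <lambda>
    r=least_squares(lambda p:sil([*p,217.5])-obs,[600,96.],diff_step=1e-3);print('cap217',r.x,r.fun.round(2))
                             ~~~^^^^^^^^^^^^
  File "g.py", line 9, in sil
    P=[proj('wrist',[p[0]+30.3*np.cos(t),p[1]+30.3*np.sin(t),z]) for z in(p[2],p[2]+33) for t in th]
       ~~~~^^^^^^^^^^^^^^^^^^^^^^^^^^^^^^^^^^^^^^^^^^^^^^^^^^^^^
  File "h.py", line 17, in proj
    K,R,t=cam(n);p=R@np.array(P,float)+t
          ~~~^^^
  File "h.py", line 8, in cam
    m=viewer.camera_model(n);return np.array(m['intrinsics'],float),cv2.Rodrigues(np.array(m['rvec'],float))[0],np.array(m['tvec'],float).ravel()
ValueError: time passes only in moves, steps and waits
```

```bash
sed -i 's/^def cam(n)/import functools\n@functools.cache\ndef cam(n)/' h.py; python3 g.py
```

```text
[222.         288.         156.         223.         255.22458248
 189.76486962]
cap [605.33833477  97.40268129 211.62555468] [ 0.58 -0.49 -0.62  0.45 -0.09  0.14]
cap217 [603.70852701  97.23756353] [-0.15  0.24 -1.32  1.18 -0.09  0.17]
[[434.9  26.3  70. ]
 [448.  198.1  70. ]
 [525.3 186.9  70. ]
 [511.   18.7  70. ]]
[ 6.04325766e+02  9.66259395e+01 -8.71537690e-02] [-2.8 -5.  -0.2  2.6  2.2  6.8  0.8 -4.4]
rocker frame mid [479.7935178   59.26157226  73.        ] exp [480.42905056  57.26093108] cam [528.38251099  89.56798758 509.92749907]
rocker_on [478.24502891  39.94087389]
```

Call:
drive_tool --rows '[[[-0.0108, -0.0043, 0.06], 0, 1], [[0, 0, 0.1], 0, 1], [[0, 0, 0.1], 0, 1], [[0, 0, 0.037], 0, 1], [[0, 0, 0], 0, 1], [[0, 0, 0], 0, 1], [[0, 0, 0], 0, 0.75], [[0, 0, 0], 0, 0.73], [[0, 0, 0], 0, 0.71], [[0, 0, 0], 0, 0.7]]' --force 20

```text
time_s: 3.58
tcp_pos: [604.0, 96.3, 213.2]
tool_rot: [0.0, -0.071, 0.998, 0.0]
wrist_force: [-0.0, -0.6, 1.3]
opening: 60.2
grasp_force: 0.0
```

Call:
drive_tool --rows '[[[0, 0, 0], 0, 0.66], [[0, 0, 0], 0, 0.66], [[0, 0, 0], 0, 0.66], [[0, 0, 0], 0, 0.66]]'

```text
time_s: 4.08
tcp_pos: [603.9, 96.3, 213.1]
tool_rot: [-0.0, -0.071, 0.998, -0.0]
wrist_force: [-0.2, 0.3, -0.0]
opening: 55.9
grasp_force: 0.0
```

```bash
python3 - <<'E'
from h import *
s=env.sense();print(s['opening'],s['grasp_force'])
a=viewer.snapshot('scene')[170:275,225:335,::-1];b=viewer.snapshot('side')[100:205,200:310,::-1]
w=viewer.snapshot('wrist')[:,:,::-1]
im=np.hstack([cv2.resize(i,(400,382),interpolation=2) for i in(a,b)])
cv2.imwrite('pics/g1.png',np.vstack([im,cv2.resize(w[140:,100:420],(400,218)).repeat(1,0) if 0 else np.hstack([cv2.resize(w[140:384,90:425],(300,218)),np.zeros((218,500,3),np.uint8)])]))
E
```

```text
55.86671704604055 0.0
```

View pics/g1.png

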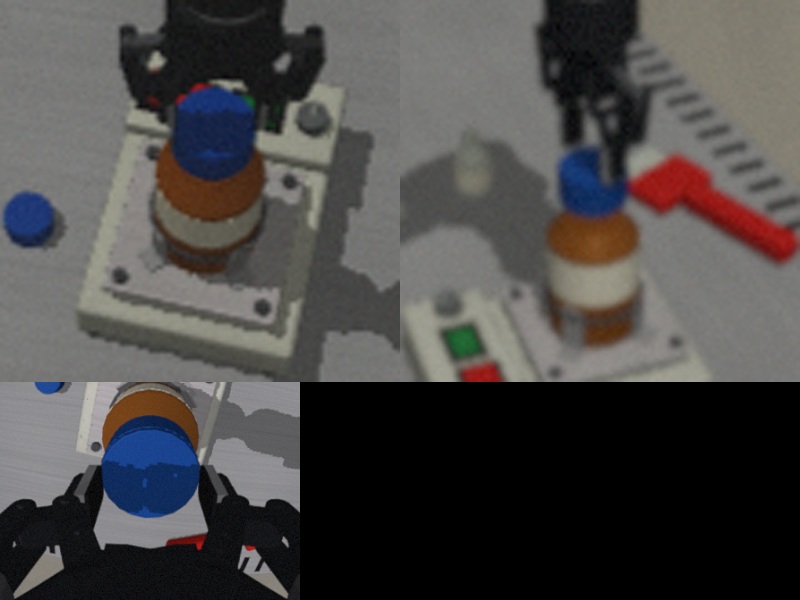

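Both fingers flank the cap, but the reading shows no contact yet, so I'll close further.

Call:
drive_tool --rows '[[[0, 0, 0], 0, 0.6], [[0, 0, 0], 0, 0.6], [[0, 0, 0], 0, 0.55], [[0, 0, 0], 0, 0.55]]' --force 20

```text
time_s: 4.72
tcp_pos: [603.9, 96.3, 213.1]
tool_rot: [0.0, -0.071, 0.998, -0.0]
wrist_force: [0.9, 0.5, -0.8]
opening: 46.9
grasp_force: 0.0
```

```bash
python3 - <<'E'
from h import *
s=env.sense();print(s['opening'],s['grasp_force'],s['tcp_pos'])
w=viewer.snapshot('wrist')[:,:,::-1].copy()
w=cv2.resize(w,(1024,768),interpolation=2)
for z,c in((250,(0,255,0)),(217,(0,255,255))):
    for t in np.linspace(0,6.28,40):
        p=proj('wrist',[603.9+30*np.cos(t),96.3+30*np.sin(t),z])*2;cv2.circle(w,tuple(p.astype(int)),1,c,-1)
for z in(213,232): cv2.circle(w,tuple((proj('wrist',[603.9,96.3,z])*2).astype(int)),4,(0,0,255),-1)
cv2.imwrite('pics/g2.png',w[250:768,200:850])
E
```

```text
46.875127434396354 0.0 [603.93916898  96.29192785 213.08930358]
```

View pics/g2.png

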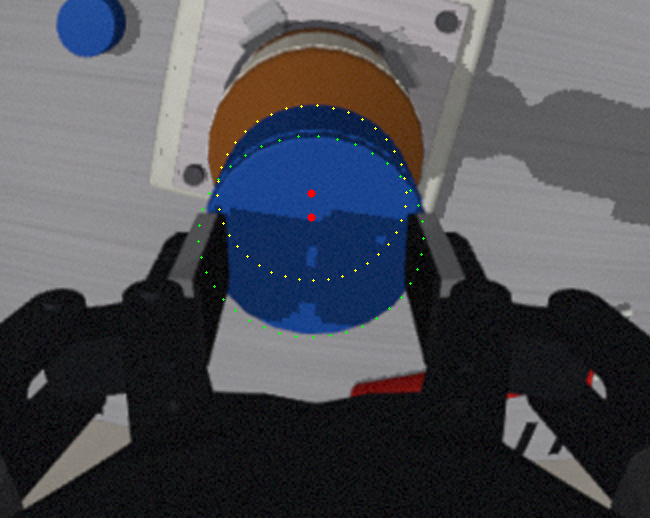

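```bash
python3 - <<'E'
from h import *
for z in (213,225,240,255): print(z,proj('side',[604,66-3,z]),proj('side',[604,126+3,z]), 'wrist crop', [ (proj('wrist',[604+dx,96.3-23.5,z])*2-[200,250]).round() for dx in(-11,11)])
print('obs side -y tip',258.2,149.5,' +y tip',200+172/3.64,100+143/3.64)
E
```

```text
213 [257.42939346 160.15512943] [248.52781829 148.89361368] wrist crop [array([243., 152.]), array([237., 215.])]
225 [257.43496495 157.02782682] [248.47326457 145.80628116] wrist crop [array([238., 164.]), array([232., 230.])]
240 [257.44203981 153.05667537] [248.40403086 141.88817107] wrist crop [array([232., 182.]), array([225., 253.])]
255 [257.44924051 149.01489328] [248.33361214 137.90299773] wrist crop [array([224., 203.]), array([217., 278.])]
obs side -y tip 258.2 149.5  +y tip 247.25274725274724 139.28571428571428
```

The images put the fingertips about 40 mm higher than the reported TCP, near z≈255, which means they are closing above the cap. I'll open, go down 20 mm (safe either way) and close again.

Call:
drive_tool --rows '[[[0, 0, 0], 0, 1], [[0, 0, 0], 0, 1], [[0, 0, 0], 0, 1], [[0, 0, 0], 0, 1], [[0, 0, 0], 0, 1], [[0, 0, 0.02], 0, 1], [[0, 0, 0.015], 0, 1], [[0, 0, 0.015], 0, 1], [[0, 0, 0], 0, 1]]' --force 20

```text
time_s: 5.9
tcp_pos: [603.4, 96.2, 192.2]
tool_rot: [-0.001, -0.071, 0.998, -0.0]
wrist_force: [-0.8, -0.0, -0.3]
opening: 85.5
grasp_force: 0.0
```

Call:
drive_tool --rows '[[[0, 0, 0], 0, 0.75], [[0, 0, 0], 0, 0.75], [[0, 0, 0], 0, 0.66], [[0, 0, 0], 0, 0.66], [[0, 0, 0], 0, 0.66], [[0, 0, 0], 0, 0.66]]'

```text
time_s: 6.65
tcp_pos: [604.2, 96.3, 193.6]
tool_rot: [0.0, -0.071, 0.998, 0.0]
wrist_force: [-1.3, 1.2, 4.9]
opening: 59.2
grasp_force: 21.9
```

The cap is gripped (59 mm, 22 N) with small side forces, so it is centred. I'll turn it anticlockwise without climbing, so the arm's compliance presses it down lightly.

Call:
drive_tool --rows '[[[0, 0, 0], 0, 0.6], [[0, 0, 0], -0.02, 0.6], [[0, 0, 0], -0.02, 0.6], [[0, 0, 0], -0.02, 0.6], [[0, 0, 0], 0, 0.6]]' --force 40

```text
time_s: 7.28
tcp_pos: [605.1, 96.3, 194.9]
tool_rot: [0.002, -0.257, 0.966, -0.0]
wrist_force: [-0.2, -0.6, 10.3]
opening: 59.0
grasp_force: 42.0
```

Call:
drive_tool --rows '[[[0, 0, 0], -0.02, 0.6], [[0, 0, 0], -0.02, 0.6], [[0, 0, 0], 0, 0.6]]'

```text
time_s: 7.65
tcp_pos: [605.6, 96.4, 195.5]
tool_rot: [0.002, -0.376, 0.927, -0.001]
wrist_force: [-2.2, -0.8, 12.1]
opening: 58.6
grasp_force: 42.3
```

Call:
drive_tool --rows '[[[0, 0, 0], -0.02, 0.6], [[0, 0, 0], 0, 0.6]]'

```text
time_s: 7.9
tcp_pos: [605.7, 96.6, 195.9]
tool_rot: [0.002, -0.433, 0.901, -0.001]
wrist_force: [-1.6, -0.4, 14.2]
opening: 58.7
grasp_force: 42.4
```

Call:
drive_tool --rows '[[[0, 0, 0], -0.02, 0.6], [[0, 0, 0], 0, 0.6]]'

```text
time_s: 8.15
tcp_pos: [605.6, 96.7, 196.2]
tool_rot: [0.002, -0.489, 0.872, -0.001]
wrist_force: [-2.6, 0.8, 16.3]
opening: 58.9
grasp_force: 42.6
```

Call:
drive_tool --rows '[[[0, 0, 0], -0.02, 0.6], [[0, 0, 0], 0, 0.6]]'

```text
time_s: 8.4
tcp_pos: [605.6, 96.8, 196.5]
tool_rot: [0.003, -0.543, 0.84, -0.001]
wrist_force: [-3.0, -0.4, 18.7]
opening: 58.9
grasp_force: 42.8
```

Call:
drive_tool --rows '[[[0, 0, 0], -0.02, 0.6], [[0, 0, 0], 0, 0.6]]'

```text
time_s: 8.65
tcp_pos: [605.5, 97.0, 196.8]
tool_rot: [0.003, -0.595, 0.804, -0.001]
wrist_force: [-3.4, 0.7, 20.0]
opening: 58.8
grasp_force: 42.9
```

Call:
drive_tool --rows '[[[0, 0, 0], -0.02, 0.6], [[0, 0, 0], 0, 0.6]]'

```text
time_s: 8.9
tcp_pos: [605.4, 97.1, 196.8]
tool_rot: [0.003, -0.644, 0.765, -0.001]
wrist_force: [-4.0, 0.7, 21.0]
opening: 58.8
grasp_force: 43.0
```

Call:
drive_tool --rows '[[[0, 0, 0], -0.02, 0.6], [[0, 0, 0], 0, 0.6]]'

```text
time_s: 9.15
tcp_pos: [604.7, 97.1, 194.6]
tool_rot: [0.001, -0.691, 0.723, -0.0]
wrist_force: [0.1, 1.7, 0.1]
opening: 58.6
grasp_force: 43.1
```

The force fell from 21 N to 0, so the cap has dropped off the end. I'll release it to settle and regrip slightly lower, which also centres it along the other axis.

Call:
drive_tool --rows '[[[0, 0, 0], 0, 0.9], [[0, 0, 0], 0, 0.9], [[0, 0, 0], 0, 0.9], [[0, 0, 0.01], 0, 0.9], [[0, 0, 0], 0, 0.9]]' --force 20

```text
time_s: 9.78
tcp_pos: [603.6, 96.2, 188.4]
tool_rot: [-0.0, -0.69, 0.724, 0.0]
wrist_force: [1.1, 0.5, 0.8]
opening: 76.7
grasp_force: 0.0
```

```bash
python3 - <<'E'
from h import *
s=env.sense();print(s['tcp_pos'],s['tool_rot'],s['joint_pos'].round(3),s['wrist_force'],s['opening'])
w=viewer.snapshot('wrist')[:,:,::-1]; a=viewer.snapshot('scene')[170:275,225:335,::-1];b=viewer.snapshot('side')[100:205,200:310,::-1]
im=np.hstack([cv2.resize(i,(250,240),interpolation=2) for i in(a,b)])
cv2.imwrite('pics/g3.png',np.vstack([cv2.resize(w[100:330,100:420],(500,359),interpolation=2),im]))
x,y=s['tcp_pos'][:2]
for z in(207,214.5,220): print(z,[((proj('wrist',[x+30*np.cos(t),y+30*np.sin(t),z+33])-[100,100])*1.5625).round() for t in(0,1.57,3.14,4.71)])
E
```

```text
[603.55050718  96.17705592 188.43266263] [-4.33174633e-04 -6.90239057e-01  7.23581216e-01  2.83479692e-04] [ 0.158  0.339 -0.03   1.203 -0.    -1.366] [1.0560655  0.48742822 0.78227835] 76.73117550821858
207 [array([151., 248.]), array([250., 322.]), array([342., 240.]), array([241., 153.])]
214.5 [array([146., 260.]), array([250., 336.]), array([346., 252.]), array([241., 162.])]
220 [array([143., 270.]), array([250., 346.]), array([350., 261.]), array([240., 168.])]
```

View pics/g3.png

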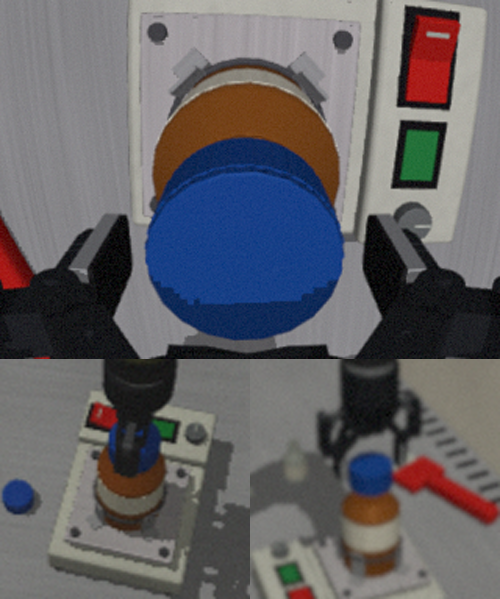

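The cap is level, has dropped (it matches an underside near 214.5) and is centred between the fingers. Regrip.

Call:
drive_tool --rows '[[[0, 0, 0], 0, 0.75], [[0, 0, 0], 0, 0.66], [[0, 0, 0], 0, 0.6], [[0, 0, 0], 0, 0.6], [[0, 0, 0], 0, 0.6], [[0, 0, 0], 0, 0.6]]' --force 40

```text
time_s: 10.68
tcp_pos: [604.2, 96.3, 189.6]
tool_rot: [0.0, -0.69, 0.724, -0.0]
wrist_force: [-1.5, -0.7, 5.7]
opening: 59.1
grasp_force: 43.3
```

Call:
drive_tool --rows '[[[0, 0, 0.0011], 0.025, 0.6], [[0, 0, 0.0011], 0.025, 0.6], [[0, 0, 0.0011], 0.025, 0.6], [[0, 0, 0], 0, 0.6]]'

```text
time_s: 11.18
tcp_pos: [604.5, 96.3, 188.3]
tool_rot: [0.001, -0.502, 0.865, -0.0]
wrist_force: [-0.2, 0.1, 4.9]
opening: 58.7
grasp_force: 43.3
```

Call:
drive_tool --rows '[[[0, 0, 0.0011], 0.025, 0.6], [[0, 0, 0.0011], 0.025, 0.6], [[0, 0, 0.0011], 0.025, 0.6], [[0, 0, 0.0011], 0.025, 0.6], [[0, 0, 0], 0, 0.6]]'

```text
time_s: 11.8
tcp_pos: [604.4, 96.3, 186.5]
tool_rot: [0.001, -0.21, 0.978, -0.0]
wrist_force: [-0.3, -0.6, 4.7]
opening: 59.4
grasp_force: 43.3
```

Turned 1.1 rad, down 3.1 mm as the pitch predicts, with no side forces. I'll continue.

Call:
drive_tool --rows '[[[0, 0, 0.0011], 0.025, 0.6], [[0, 0, 0.0011], 0.025, 0.6], [[0, 0, 0.0011], 0.025, 0.6], [[0, 0, 0.0011], 0.025, 0.6], [[0, 0, 0.0011], 0.025, 0.6], [[0, 0, 0.0011], 0.025, 0.6], [[0, 0, 0], 0, 0.6]]'

```text
time_s: 12.68
tcp_pos: [604.5, 96.4, 183.8]
tool_rot: [0.001, 0.255, 0.967, 0.0]
wrist_force: [-0.0, 0.1, 5.2]
opening: 58.9
grasp_force: 43.3
```

Call:
drive_tool --rows '[[[0, 0, 0.0011], 0.025, 0.6], [[0, 0, 0.0011], 0.025, 0.6], [[0, 0, 0.0011], 0.025, 0.6], [[0, 0, 0.0011], 0.025, 0.6], [[0, 0, 0], 0, 0.6]]'

```text
time_s: 13.3
tcp_pos: [603.4, 96.2, 180.9]
tool_rot: [-0.001, 0.541, 0.841, -0.0]
wrist_force: [0.2, -0.4, 0.2]
opening: 58.9
grasp_force: 42.9
```

Call:
drive_tool --rows '[[[0, 0, 0.0011], 0.02, 0.6], [[0, 0, 0.0011], 0.02, 0.6], [[0, 0, 0], 0, 0.6]]' --force 60

```text
time_s: 13.68
tcp_pos: [603.8, 96.4, 180.6]
tool_rot: [-0.0, 0.641, 0.767, -0.0]
wrist_force: [0.4, 1.2, 0.3]
opening: 58.2
grasp_force: 66.9
```

```bash
python3 -c "
from h import *
s=env.sense();print(s['tcp_pos'],s['wrist_force'],s['wrist_torque'],s['joint_pos'],s['joint_efforts'])"
```

```text
[603.82789332  96.38363364 180.55506656] [0.4098511  1.2422676  0.28171225] [ 0.09053032 -0.03604326 -0.00070168] [ 1.58187298e-01  3.41500241e-01 -4.38609241e-02  1.18569002e+00
  1.64413135e-04  1.55078273e+00] [-2.80480748e-01 -5.48786259e+01  3.33577931e+01  4.96651826e-02
 -1.41188940e-01  4.09548981e-01]
```

Call:
drive_tool --rows '[[[0, 0, 0.0009], 0.02, 0.6], [[0, 0, 0.0009], 0.02, 0.6], [[0, 0, 0.0009], 0.02, 0.6], [[0, 0, 0], 0, 0.6]]'

```text
time_s: 14.18
tcp_pos: [604.7, 96.6, 180.5]
tool_rot: [0.0, 0.774, 0.633, 0.001]
wrist_force: [-0.1, 0.6, 5.2]
opening: 58.5
grasp_force: 67.3
```

```bash
cat > t.py <<'E'
from h import *
s=env.sense();print(s['tcp_pos'],s['wrist_force'],s['wrist_torque'],s['joint_pos'][5],s['joint_efforts'][5],s['grasp_force'])
E
python3 t.py
```

```text
[604.67562869  96.62364486 180.48691204] [-0.14479321  0.63449648  5.21091173] [ 0.15424521 -0.06407861 -0.03062979] 1.9283270938908557 0.2976385038346052 67.27169523015618
```

The cap has met the rim: the descent stopped at 3.3 rad and it now bears 5 N. Next I tighten it.

Call:
drive_tool --rows '[[[0, 0, 0], 0.02, 0.6], [[0, 0, 0], 0.02, 0.6], [[0, 0, 0], 0.02, 0.6], [[0, 0, 0], 0, 0.6]]'

```text
time_s: 14.68
tcp_pos: [604.8, 96.5, 180.5]
tool_rot: [0.0, 0.879, 0.477, 0.001]
wrist_force: [0.8, 0.6, 5.6]
opening: 58.2
grasp_force: 67.3
```

```bash
python3 t.py
```

```text
[604.80425716  96.46235793 180.47818424] [0.79165956 0.59128115 5.62747779] [ 0.05837857 -0.19979145  0.01384767] 2.3046781482219343 0.33506655134260654 67.3057789541781
```

3.67 rad, height steady. I'll go on in smaller steps.

Call:
drive_tool --rows '[[[0, 0, 0], 0.02, 0.6], [[0, 0, 0], 0.02, 0.6], [[0, 0, 0], 0, 0.6]]'

```text
time_s: 15.05
tcp_pos: [604.5, 96.1, 180.4]
tool_rot: [0.0, 0.932, 0.363, 0.001]
wrist_force: [0.4, 1.3, 6.1]
opening: 58.0
grasp_force: 67.4
```

```bash
python3 t.py
```

```text
[604.52103394  96.11156519 180.38605681] [0.44230417 1.30338158 6.13130794] [-0.20117697 -0.19204637 -0.52439451] 2.556571472195541 -0.35481512546539307 67.35912099480629
```

Call:
drive_tool --rows '[[[0, 0, 0], 0.015, 0.6], [[0, 0, 0], 0.01, 0.6], [[0, 0, 0], 0, 0.6]]'

```text
time_s: 15.42
tcp_pos: [604.9, 96.4, 180.4]
tool_rot: [0.0, 0.957, 0.289, 0.001]
wrist_force: [1.5, 1.6, 4.7]
opening: 58.2
grasp_force: 67.0
```

```bash
python3 t.py
```

```text
[604.90494181  96.38545464 180.36929811] [1.54852589 1.57050107 4.6779655 ] [-0.05058053 -0.45427776  0.20045568] 2.7129416878732155 0.22355368360877037 66.95518104359508
```

Call:
drive_tool --rows '[[[0, 0, 0], 0.015, 0.6], [[0, 0, 0], 0.015, 0.6], [[0, 0, 0], 0, 0.6]]' --force 80

```text
time_s: 15.8
tcp_pos: [609.3, 98.0, 180.7]
tool_rot: [-0.0, 0.98, 0.198, 0.005]
wrist_force: [14.5, 5.7, -2.9]
opening: 57.5
grasp_force: 88.2
```

```bash
python3 t.py
```

```text
[609.27755916  97.99052745 180.69960897] [14.49390678  5.7046364  -2.9168079 ] [ 0.99842422 -3.2196218   0.43007785] 2.901212740003775 0.561840757727623 88.24853883124888
```

The cap is tight: the gripper is starting to walk sideways around it at 4.27 rad. I'll release, rise and inspect.

Call:
drive_tool --rows '[[[0, 0, 0], 0, 1], [[0, 0, 0], 0, 1], [[0, 0, 0], 0, 1], [[0, 0, 0], 0, 1], [[0, 0, -0.05], 0, 1], [[0, 0, -0.12], 0, 1], [[0, 0, -0.12], 0, 1], [[0, 0, -0.06], 0, 1], [[0, 0, 0], 0, 1]]'

```text
time_s: 16.92
tcp_pos: [605.0, 96.4, 321.8]
tool_rot: [0.0, 0.981, 0.195, 0.002]
wrist_force: [0.8, 0.3, 0.5]
opening: 85.7
grasp_force: 0.0
```

```bash
python3 - <<'E'
from h import *
s=env.sense();print(s['time_s'],s['tcp_pos'],s['tool_rot'],s['joint_pos'].round(3))
w=viewer.snapshot('wrist')[:,:,::-1]; cv2.imwrite('pics/w2raw.png',w)
np.savez('wc.npz',*cam('wrist'))
a=viewer.snapshot('scene')[170:275,225:335,::-1];b=viewer.snapshot('side')[115:220,195:305,::-1]
im=np.hstack([cv2.resize(i,(320,305),interpolation=2) for i in(a,b)])
w2=cv2.resize(w,(640,480),interpolation=2)
cv2.imwrite('pics/w2.png',np.vstack([w2[:295],im]) if 0 else np.vstack([w2[60:355],im]))
E
```

```text
16.925 [605.02460981  96.44174041 321.78310475] [9.27997329e-05 9.80743291e-01 1.95290843e-01 2.01869203e-03] [ 0.158  0.323  0.248  1.492 -0.     2.907]
```

View pics/w2.png

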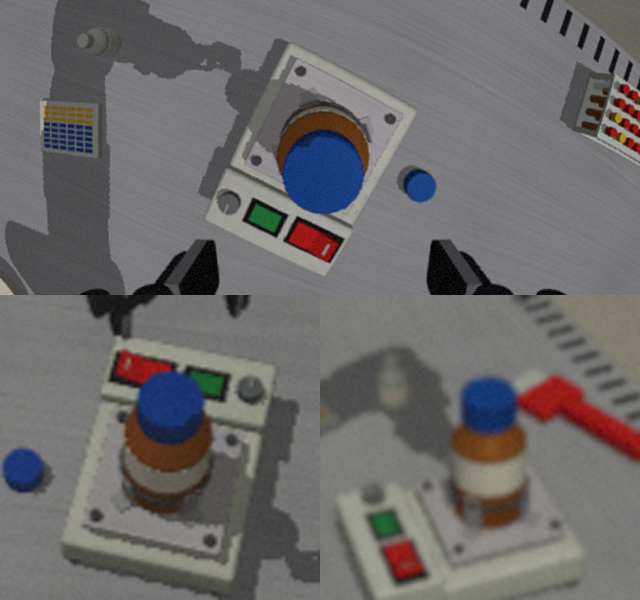

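The cap sits lower and level in all views. The rocker centre is at (315,239) in the wrist panel, with its white line at (325,250). I'll check the cap height and locate the rocker.

```bash
python3 - <<'E'
from h import *
from scipy.optimize import least_squares
im=cv2.imread('pics/w2raw.png').astype(int)
m=((im[...,0]>im[...,2]+40)&(im[...,0]>im[...,1]+25)).astype(np.uint8);k=0*m;k[140:230,215:300]=m[140:230,215:300]
k=cv2.morphologyEx(k,cv2.MORPH_CLOSE,np.ones((9,9)));ys,xs=np.nonzero(k)
obs=np.array([xs.min(),xs.max()+1,ys.min(),ys.max()+1,xs.mean()+.5,ys.mean()+.5])
th=np.linspace(0,2*np.pi,60)
def sil(p):
    P=[proj('wrist',[p[0]+30.3*np.cos(t),p[1]+30.3*np.sin(t),z]) for z in(p[2],p[2]+33) for t in th]
    h=cv2.convexHull(np.array(P).astype(np.float32));M=cv2.moments(h);h=h[:,0]
    return np.array([h[:,0].min(),h[:,0].max(),h[:,1].min(),h[:,1].max(),M['m10']/M['m00'],M['m01']/M['m00']])
r=least_squares(lambda p:sil(p)-obs,[604,96,207.],diff_step=1e-3);print('cap',r.x,r.fun.round(2))
for n,win in(('scene',(265,185,305,225)),('side',(235,135,270,170))):
    i=viewer.snapshot(n)[:,:,::-1].astype(int);mm=(i[...,0]>i[...,2]+40)&(i[...,0]>i[...,1]+25)
    z=np.zeros_like(mm);x0,y0,x1,y1=win;z[y0:y1,x0:x1]=mm[y0:y1,x0:x1];q=np.nonzero(z);print(n,q[1].mean(),q[0].mean())
    if n=='scene': A=ray(n,q[1].mean(),q[0].mean())
# red rocker
red=((im[...,2]>im[...,0]+60)&(im[...,2]>im[...,1]+60)).astype(np.uint8);kk=0*red;kk[215:265,220:285]=red[215:265,220:285]
R=cv2.minAreaRect(cv2.findNonZero(kk));print(R)
for p in cv2.boxPoints(R): print(at_z('wrist',*p,78).round(1))
f=lambda u,v:(u/1.25,(v+60)/1.25)
print('line',at_z('wrist',*f(325,250),84),'frame',[at_z('wrist',*f(*c),71).round(1) for c in((297,215),(344,233),(330,262),(284,243))])
E
```

```text
cap [599.17869935  95.47997092 197.34993783] [ 0.03  0.02 -0.03 -0.03 -0.05  0.06]
scene 282.76344086021504 206.41397849462365
side 252.62056737588654 152.19858156028369
((250.34274291992188, 240.8787841796875), (36.65349578857422, 18.900402069091797), 28.88658332824707)
[466.4  88.8  78. ]
[498.1  85.7  78. ]
[489.3  28.7  78. ]
[456.7  30.5  78. ]
line [475.04558681  41.32475351  84.        ] frame [array([500.3,  89.1,  71. ]), array([500.1,  25.9,  71. ]), array([455.1,  25.9,  71. ]), array([458. ,  90.6,  71. ])]
```

The side view shows the cap dropped 12 mm, which puts its underside near 205, so it is home. Now the rocker: I shut the fingers, turn the tool so the camera side faces away from the bottle, and move over (477, 39).

Call:
drive_tool --rows '[[[0, 0, 0], -0.028, 0], [[0, 0, 0], -0.028, 0], [[0, 0, 0], -0.028, 0], [[0, 0, 0], -0.028, 0], [[0, 0, 0], -0.028, 0], [[0, 0, 0], -0.028, 0], [[0, 0, 0], -0.028, 0], [[0, 0, 0], -0.028, 0], [[0, 0, 0], -0.028, 0], [[0, 0, 0], -0.028, 0], [[0, 0, 0], -0.028, 0], [[0, 0, 0], -0.028, 0]]'

```text
time_s: 18.68
tcp_pos: [603.3, 96.2, 318.4]
tool_rot: [-0.001, 0.311, 0.951, -0.0]
wrist_force: [-0.3, -0.2, 0.5]
opening: 0.2
grasp_force: 0.0
```

Call:
drive_tool --rows '[[[0, 0, 0], -0.028, 0], [[0, 0, 0], -0.028, 0], [[0, 0, 0], -0.028, 0], [[0, 0, 0], -0.028, 0], [[0, 0, 0], -0.014, 0], [[0.068, -0.018, 0], 0, 0], [[0.09, -0.025, 0], 0, 0], [[0.09, -0.025, 0], 0, 0], [[0.09, -0.025, 0], 0, 0], [[0, 0, 0], 0, 0], [[0, 0, 0], 0, 0]]'

```text
time_s: 20.05
tcp_pos: [476.3, 38.9, 319.3]
tool_rot: [0.0, -0.077, 0.997, 0.0]
wrist_force: [-0.5, 0.4, -1.1]
opening: -0.2
grasp_force: 0.0
```

Call:
drive_tool --rows '[[[0, 0, 0.14], 0, 0], [[0, 0, 0.14], 0, 0], [[0, 0, 0.14], 0, 0], [[0, 0, 0.1], 0, 0], [[0, 0, 0.03], 0, 0], [[0, 0, 0], 0, 0], [[0, 0, 0], 0, 0]]'

```text
time_s: 20.92
tcp_pos: [477.8, 39.0, 101.3]
tool_rot: [0.001, -0.077, 0.997, 0.0]
wrist_force: [0.4, -0.4, -0.4]
opening: -0.0
grasp_force: 0.0
```

```bash
python3 - <<'E'
from h import *
s=env.sense();t=s['tcp_pos'];print(t)
w=viewer.snapshot('wrist')[:,:,::-1];a=viewer.snapshot('side')[115:220,185:295,::-1]
for z in(75,83,95,120,135): print(z,proj('wrist',[t[0],t[1],z]).round(1),(proj('side',[t[0],t[1],z])-[185,115])*3)
cv2.imwrite('pics/r1.png',np.hstack([cv2.resize(w[100:315,120:400],None,fx=1.5,fy=1.465,interpolation=2)[:315],cv2.resize(a,None,fx=3,fy=3,interpolation=2)]))
E
```

```text
[477.8131835   39.04091803 101.28071578]
75 [256.3 208.6] [119.72446079 282.80797366]
83 [256.2 212.4] [119.29538147 277.42112402]
95 [256.1 218.6] [118.6444588  269.24915597]
120 [255.8 234.1] [117.25949124 251.861667  ]
135 [255.6 245.5] [116.40921307 241.18690275]
```

View pics/r1.png

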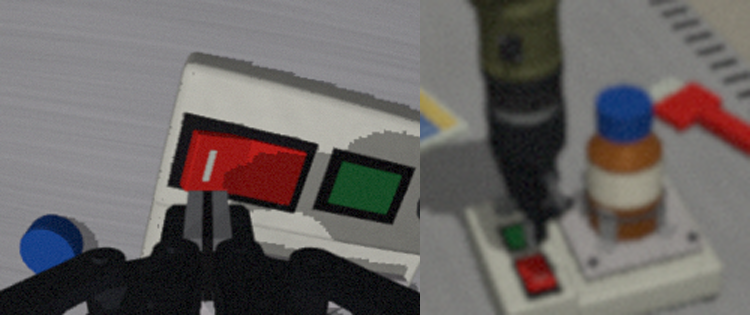

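The side view puts the shut fingertip at z≈133 with TCP 101, about 31 mm above the TCP. It sits over the raised half, some 3 mm too far out. I'll shift +2.5 mm in y and press gradually.

Call:
drive_tool --rows '[[[0, 0.006, 0.05], 0, 0], [[0, 0, 0.04], 0, 0], [[0, 0, 0.01], 0, 0], [[0, 0, 0], 0, 0], [[0, 0, 0], 0, 0]]'

```text
time_s: 21.65
tcp_pos: [476.4, 41.2, 60.5]
tool_rot: [0.001, -0.077, 0.997, 0.0]
wrist_force: [-0.3, 0.7, 0.3]
opening: 0.1
grasp_force: 0.0
```

Call:
drive_tool --rows '[[[0, 0, 0.006], 0, 0], [[0, 0, 0.006], 0, 0], [[0, 0, 0], 0, 0]]'

```text
time_s: 22.02
tcp_pos: [475.5, 41.1, 54.7]
tool_rot: [-0.0, -0.077, 0.997, -0.0]
wrist_force: [0.2, 0.3, -0.1]
opening: -0.2
grasp_force: 0.0
```

Call:
drive_tool --rows '[[[0, 0, 0.006], 0, 0], [[0, 0, 0.006], 0, 0], [[0, 0, 0], 0, 0]]'

```text
time_s: 22.4
tcp_pos: [475.7, 41.1, 49.9]
tool_rot: [-0.0, -0.077, 0.997, -0.0]
wrist_force: [-0.4, 0.3, -0.0]
opening: -0.2
grasp_force: 0.2
```

Call:
drive_tool --rows '[[[0, 0, 0.005], 0, 0], [[0, 0, 0.005], 0, 0], [[0, 0, 0], 0, 0]]'

```text
time_s: 22.78
tcp_pos: [475.8, 41.1, 46.0]
tool_rot: [0.0, -0.077, 0.997, -0.0]
wrist_force: [0.1, -0.2, 1.9]
opening: -0.4
grasp_force: 0.7
```

Call:
drive_tool --rows '[[[0, 0, 0.005], 0, 0], [[0, 0, 0.005], 0, 0], [[0, 0, 0], 0, 0]]'

```text
time_s: 23.15
tcp_pos: [475.6, 41.2, 41.9]
tool_rot: [-0.0, -0.077, 0.997, 0.0]
wrist_force: [1.5, -0.4, 1.4]
opening: 0.1
grasp_force: 0.6
```

Call:
drive_tool --rows '[[[0, 0, 0.005], 0, 0], [[0, 0, 0], 0, 0]]'

```text
time_s: 23.4
tcp_pos: [475.5, 41.2, 39.9]
tool_rot: [-0.0, -0.077, 0.997, 0.0]
wrist_force: [0.8, -0.9, 1.1]
opening: 0.1
grasp_force: 0.7
```

Contact began at about 47–48, so the stop should be near 39–40. I'll keep going until the force climbs.

Call:
drive_tool --rows '[[[0, 0, 0.005], 0, 0], [[0, 0, 0], 0, 0]]'

```text
time_s: 23.65
tcp_pos: [475.6, 41.2, 39.6]
tool_rot: [0.0, -0.077, 0.997, 0.0]
wrist_force: [-6.1, -2.1, 20.3]
opening: -0.2
grasp_force: 10.2
```

Call:
drive_tool --rows '[[[0, 0, 0.004], 0, 0], [[0, 0, 0], 0, 0]]'

```text
time_s: 23.9
tcp_pos: [475.7, 41.2, 39.3]
tool_rot: [0.0, -0.077, 0.997, 0.0]
wrist_force: [-11.5, -2.2, 34.7]
opening: 0.2
grasp_force: 17.8
```

It's at the stop. Retract and check.

Call:
drive_tool --rows '[[[0, 0, -0.02], 0, 0], [[0, 0, -0.08], 0, 0], [[0, 0, -0.12], 0, 0], [[0, 0, -0.14], 0, 0], [[0, 0, -0.14], 0, 0], [[0.1, 0, -0.1], 0, 0], [[0.1, 0, 0], 0, 0], [[0, 0, 0], 0, 0]]'

```text
time_s: 24.9
tcp_pos: [394.7, 29.0, 276.9]
tool_rot: [0.0, -0.077, 0.997, 0.0]
wrist_force: [0.4, -0.3, 0.2]
opening: 0.3
grasp_force: 0.0
```

```bash
python3 - <<'E'
from h import *
s=env.sense();print(s['time_s'],s['tcp_pos'],s['wrist_force'])
w=viewer.snapshot('wrist')[:,:,::-1];a=viewer.snapshot('side')[110:230,185:305,::-1];b=viewer.snapshot('scene')[170:275,225:330,::-1]
cv2.imwrite('pics/e.png',np.vstack([cv2.resize(w[:300],(600,352),interpolation=2)[:345],np.hstack([cv2.resize(i,(300,250),interpolation=2) for i in(a,b)])]))
E
```

```text
24.9 [394.696587    29.02341058 276.87587304] [ 0.43287533 -0.28634868  0.21653617]
```

View pics/e.png

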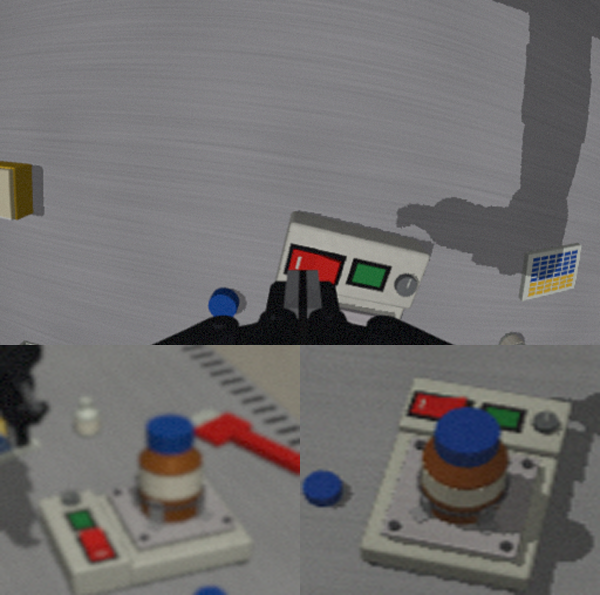

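The last picture shows the cap level on the bottle. The rocker half with the white line, at (300,265), now lies flat in its frame, and the other items are in place. I'm handing in.

```bash
python3 -c "
from cell import order
print(order.close_job())"
```

```text
the job is handed in; nothing more can be done
None
```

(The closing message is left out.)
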